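# Turn the wide slot's browning thumbwheel to darkest

## Robot

A 6-joint arm with a two-finger parallel gripper is mounted at the origin on a cart in front of the work surface, level with it; the furniture and walls round the work are solid. World frame = base frame: x ahead of the robot, y to its left, z up, the work surface at z = 0. Lengths are in m, angles in rad, forces in N, time in s.
With the tool pointing down it reaches from about 0.25 to 0.725 m from the base axis. Payload 9.7 kg.
Tool frame: the origin (TCP) lies at the very end of the fingers, on their centre line; the grasp point (between the pads) lies 19 mm behind it (ctrl.grasp_offset is the distance from the TCP to the grasp point, in m); z points along the fingers, y is the line along which they close (so a half turn about z gives the same grasp; the last joint's range is limited). The gripper opens to 85 mm and grips with 20 to 120 N. Pads are 22 mm wide; open, the fingers measure 114 mm over their backs; the gripper's body (76 mm by 85 mm) begins 54 mm behind the grasp point. The pads swing forward as they close: fully open they stand 13 mm farther back than shut.
Start: joints at [-1.233, 0.087, 0.176, 1.66, 0, 1.571], TCP at [0.182, -0.519, 0.231] pointing down, gripper open.
Joint ranges: [-3.13, 3.13], [-0.85, 1.81], [-1.15, 1.24], [-2.2, 2.28], [-1.44, 1.52], [-3.14, 3.14]. Speed limits (rad/s): [2.22, 2.22, 2.57, 3.14, 3.14, 3.14].

## Interface

Orientations are given as a unit quaternion [w, x, y, z].
In Python, from bench import ctrl gives the robot as it stands.
- The arm moves only by the tool play_rows, never from a script. Its argument "targets" is a list of rows, each a list of 2 entries, a list of its own where there are three numbers: the shift along the tool's x, y, z in mm, then the turn about the tool's z in degrees. A call has 1 to 20 rows; each row is the pose to reach, as a shift and turn from the pose commanded when the call began, along the tool's axes at that moment; what a row does not reach only later rows make up. A row lasts 1/10 s, in which the tool goes at most 50 mm and 8.59 degrees, less where a joint would pass 70% of its speed; a pose out of reach is approached as far as the arm can. A call with a gripper value outside its range is refused whole. "fingers" is the finger opening in mm, from 0 to 85.4, set as the call begins (left out, the last holds). The fingers move at their own pace and stop on an object; "force" is the grip in N (left out, the last holds). Time passes only in rows, so rows that repeat a pose let the fingers close. It gives the time, the measured TCP pose, the force, the opening and the grip force at its end, in the units of the state.
- ctrl.state(): the state, without advancing time (a new reading comes with each control period).
- ctrl.read_camera(name): name is "side" or "top"; returns a dict with "img" (400x640x3 uint8, blue, green, red), "intrinsics" (3x3 intrinsics, pixels), "T" (4x4, takes a point from camera to world coordinates). Camera axes: x right, y down, z forward; pixel columns grow to the right and rows downward; lengths in m; the calibration is good to about 2 mm. A picture is of the moment at which its call begins. There is no depth.
- ctrl.close_job(): hands the job in; it is judged then, once.
Trained networks look in the newest picture that a camera, given by its name, has taken for a name from the list of things; names that differ only in an ending like _2 or _b are one class to them, and where a whole thing is asked for, a point or a joint stands for the part that bears it (a point fixed in the world has none). Each returns a list of dicts, best first, with "confidence" (0 to 1); they miss things now and then, are a little off and sometimes report something else, mostly with a low value. They report only what shows in the picture. A call takes as long as a camera call.
- ctrl.cut_out(camera, label): "pixels" (400x640 bool, what is visible of it) and "centre" ([column, row] in pixels, amid what is visible of it).
- ctrl.mark_of(camera, label): "centre" ([column, row] in pixels: a listed point, or the origin of a listed thing).
The state is a dict: "time": time; "joint_positions": joint angles; "joint_vel": joint speeds; "joint_efforts": joint torques, N m; "tool_pos": TCP position; "tool_rot": TCP orientation; "force": force on the tool from outside, world axes, zero at the start; "ft_torque": the same for the moment, N m; "opening": finger opening in m; "finger_force": force on a finger pad.
Only numpy, scipy, OpenCV 4.12 (cv2) and the standard library are available. Lean on these libraries where they do the work, as an engineer would, in place of code of your own. Each camera call takes 0.05 s, during which the arm holds its last target. There are 200 camera calls.

## Task

Set the toaster's wide slot to its darkest browning: with a fingertip, roll the thumbwheel in line with the wide slot towards the slots, all the way to its stop. Leave the narrow slot's thumbwheel as it is set.

Things in the scene. Friction and masses are not known exactly. Their poses are not given: they have to be found in the camera images.
- toaster: Metal box 270 long, 204 wide, 150 mm high, fixed; origin under its centre, x away from its two black levers, which face the robot. Two slots 150 mm long run along x in its top: one 40, one 18 mm wide, either one left. Before each slot, in line with it, a black ribbed thumbwheel (diameter 40, 16 mm wide) is sunk in the top, its upper 12 mm standing out, axle level, across the slot.
- wide_wheel (a joint): Thumbwheel of the WIDE slot, rad: 0 lightest (its one white bar 0.6 rad on the levers' side of the crest), 1.2 darkest, at the stop (bar 0.6 rad past the crest, on the slot's side). Starts at 0 to 0.3. Rolling the crest from levers to slot raises it, 1 rad for 20 mm of rim; a drag of 1 N at the rim turns it and it stays where left.
- wide_crest (a point): Fixed point at the highest point of the wide slot's thumbwheel, mid-width, 162 mm above the worktop, 12 mm above the toaster's top; axle 20 mm straight below. x: level, from the levers towards the slot (the way to roll the crest); y: along the axle; z up. The slot begins 43 mm farther along x, the toaster's near edge is 47 mm back, the other thumbwheel 94 mm off along y or -y.
- narrow_mark (a point): Middle of the white bar on the rim of the NARROW slot's thumbwheel (same size, leave it as set); it moves with that wheel on a 20 mm radius round the axle.

How it is judged:
By the outcome, as a careful person would: the job done as asked, in the order asked, and still so for the second after the job is handed in, with the robot touching nothing.
It also fails if it takes over 40 s, if anything falls off the work surface, if the arm or the gripper's body presses on something with over 40 N, if the wrist force passes 120 N, or if a joint passes its speed limit or range.

## Working session

There is one attempt and no reset: what is moved stays moved. The work goes in short steps, Python scripts to look and compute and a tool call to move; the robot and the scene stay as the last step left them, time stands still between calls to the robot, and variables do not carry over. Pictures are saved under pics/ and viewed, at most 10 in all, crops included, and the job is handed in when it is done.

Besides the shell and the picture viewer there is one more tool, called after "Emit:" as a command line: name --argument value ..., lists and objects as JSON in quotes. play_rows: Moves the arm, as the interface text tells. Its arguments: {"type":"object","properties":{"targets":{"type":"array","items":{"type":"array"}},"fingers":{"type":"number"},"force":{"type":"number"}},"required":["targets"]}

```bash
mkdir -p pics
cat > h.py <<'E'
import numpy as np, cv2
from bench import ctrl
def ray(c,px):
    d=np.linalg.inv(c["intrinsics"])@np.array([px[0],px[1],1.]); T=np.array(c["T"])
    return T[:3,3],T[:3,:3]@d
def atz(c,px,z):
    o,d=ray(c,px); return o+d*(z-o[2])/d[2]
E
python3 - <<'E'
from h import *
for n in("top","side"):
    c=ctrl.read_camera(n); cv2.imwrite(f"pics/{n}1.png",c["img"])
    print(n,np.round(c["T"],3).tolist())
    for l,z in(("toaster",0),("wide_crest",.162),("narrow_mark",.160)):
        for m in ctrl.mark_of(n,l)[:2]: print(l,m["confidence"],np.round(m["centre"],1),np.round(atz(c,m["centre"],z),4))
s=ctrl.state();print(s["tool_pos"],s["tool_rot"],s["time"])
E
```

```text
top [[-0.338, -0.908, 0.247, 0.3], [-0.941, 0.326, -0.09, 0.122], [0.001, -0.263, -0.965, 0.937], [0.0, 0.0, 0.0, 1.0]]
toaster 0.71 [342.1 180.5] [ 0.5579 -0.0187  0.    ]
wide_crest 0.95 [321.9 209.8] [0.4774 0.0545 0.162 ]
narrow_mark 0.66 [379.3 197.1] [ 0.4661 -0.0426  0.16  ]
side [[-0.964, -0.191, 0.185, 0.372], [-0.265, 0.642, -0.719, 0.636], [0.019, -0.742, -0.67, 0.68], [0.0, 0.0, 0.0, 1.0]]
toaster 0.94 [311.1 219.5] [ 0.5617 -0.0305  0.    ]
wide_crest 0.75 [340.1 197.2] [0.4832 0.0599 0.162 ]
narrow_mark 0.69 [362.1 164.4] [ 0.465  -0.0473  0.16  ]
[ 0.18228182 -0.5188549   0.23117032] [-1.29171821e-04  9.85766214e-01  1.68121848e-01 -2.97933511e-06] 0.4
```

View pics/top1.png

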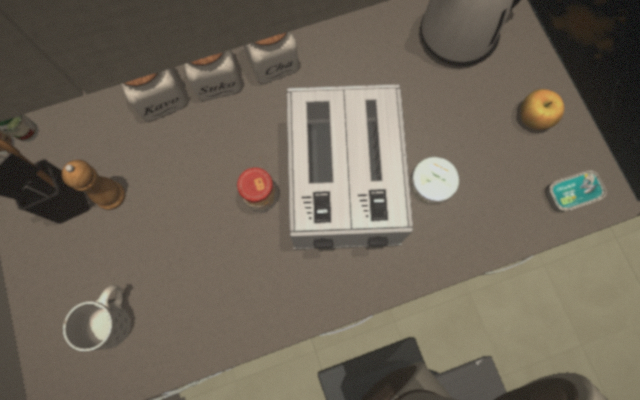

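View pics/side1.png

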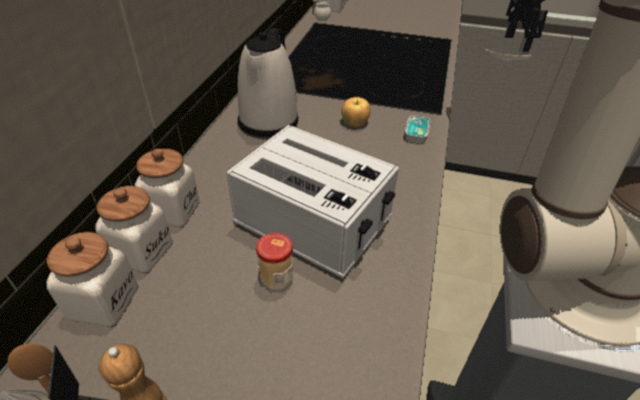

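The top view shows the wide slot on the left (col 320, rows 100-183), with its wheel at about (322,208). The narrow slot's wheel is at about (379,204). The toaster's top corners are at about (288,88), (400,86), (410,231) and (291,229).

Run:
```python
from h import *
from scipy.spatial.transform import Rotation as R
c=ctrl.read_camera("top")
P=[atz(c,p,.15)[:2] for p in((288,88),(400,86),(410,231),(291,229))]
print(np.round(P,4))
for a,b in((3,0),(2,1)): d=P[b]-P[a]; print(np.degrees(np.arctan2(d[1],d[0])),np.linalg.norm(d))
for a,b in((1,0),(2,3)): d=P[b]-P[a]; print(np.degrees(np.arctan2(d[1],d[0]))-90,np.linalg.norm(d))
for n,k in(("top",(265,170,110,80)),("side",(300,140,110,80))):
    x,y,w,h=k; c=ctrl.read_camera(n)
    cv2.imwrite(f"pics/{n}2.png",cv2.resize(c["img"][y:y+h,x:x+w],None,fx=7,fy=7,interpolation=cv2.INTER_CUBIC))
    for i in range(3):
        c=ctrl.read_camera(n)
        for m in ctrl.mark_of(n,"wide_crest")[:1]: print(n,np.round(m["centre"],1),np.round(atz(c,m["centre"],.162),4))
        for m in ctrl.cut_out(n,"wide_wheel")[:2]: print("cut",m["confidence"],m["pixels"].sum(),np.round(m["centre"],1),np.round(atz(c,m["centre"],.158),4))
s=ctrl.state();print(R.from_quat(s["tool_rot"],scalar_first=True).as_matrix().round(3))
```

```text
[[ 0.7113  0.0345]
 [ 0.6475 -0.1554]
 [ 0.3973 -0.071 ]
 [ 0.4667  0.1124]]
-17.654635633424896 0.25671655371256963
-18.647182081424454 0.26398788982748533
-18.57722023761127 0.20038439543911926
-20.712277510381284 0.19606465315708127
top [322.3 207.3] [0.4812 0.0524 0.162 ]
cut 0.71 231 [320.8 208.6] [0.4808 0.0551 0.158 ]
top [319.4 209.1] [0.4799 0.0579 0.162 ]
cut 0.58 224 [320.6 207.8] [0.4822 0.055  0.158 ]
top [325.4 208.5] [0.4775 0.0483 0.162 ]
cut 0.65 215 [322.5 207.3] [0.482  0.0517 0.158 ]
side [343.  195.1] [0.4796 0.053  0.162 ]
cut 0.62 184 [342.6 193.6] [0.482  0.0448 0.158 ]
side [340.  196.2] [0.484  0.0574 0.162 ]
cut 0.52 211 [346.  195.4] [0.4751 0.0478 0.158 ]
side [337.1 197.7] [0.488  0.0627 0.162 ]
cut 0.56 173 [343.5 196.6] [0.4787 0.0522 0.158 ]
[[ 0.943  0.331 -0.   ]
 [ 0.331 -0.943  0.   ]
 [ 0.    -0.    -1.   ]]
```

Emit:
play_rows --targets '[[[232,-224,10],19],[[464,-447,20],37.6],[[464,-447,20],37.6],[[464,-447,20],37.6],[[464,-447,20],37.6],[[464,-447,20],37.6],[[464,-447,20],37.6],[[464,-447,20],37.6],[[464,-447,20],37.6],[[464,-447,20],37.6],[[464,-447,20],37.6],[[464,-447,20],37.6],[[464,-447,20],37.6],[[464,-447,20],37.6],[[464,-447,20],37.6],[[464,-447,20],37.6],[[464,-447,20],37.6],[[464,-447,20],37.6],[[464,-447,20],37.6],[[464,-447,20],37.6]]' --fingers 0 --force 40

```text
time: 3.45
tool_pos: [0.429, -0.1019, 0.2115]
tool_rot: [-0.019, 0.992, -0.128, 0.002]
force: [0.7, -0.5, -0.7]
opening: -0.0
finger_force: 0.0
```

View pics/top2.png

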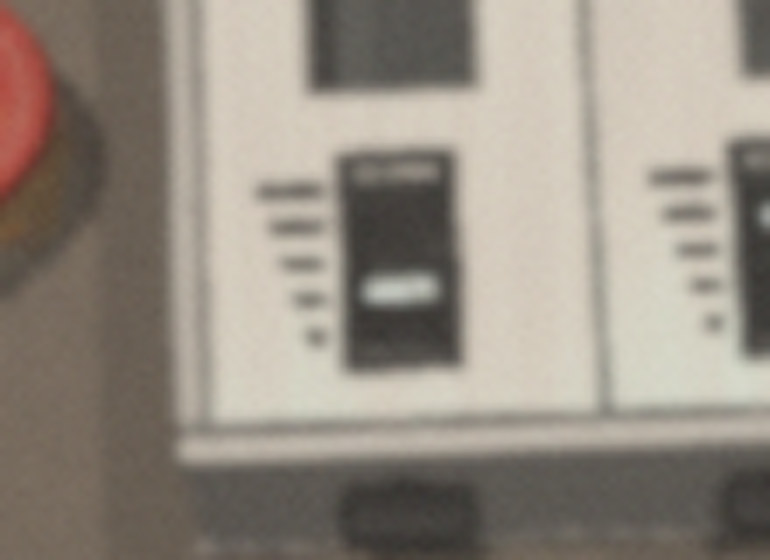

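View pics/side2.png

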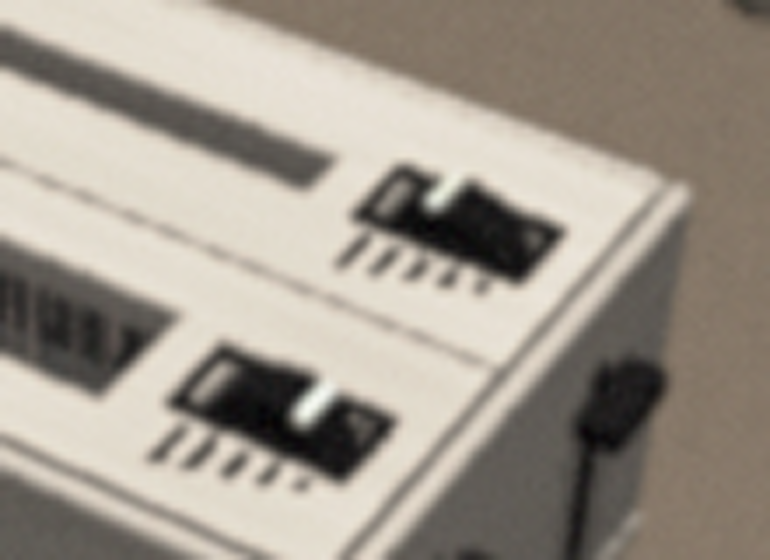

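Bar on the wide wheel is at crop (398,290), which is pixel (322,211), on the levers' side of the crest. The narrow wheel's bar is past its crest, on the slot's side.

Emit:
play_rows --targets '[[[0,-40,4],2],[[0,-80,8],3.6],[[1,-120,12],3.6],[[1,-164,15],3.6],[[1,-164,15],3.6],[[1,-164,15],3.6],[[1,-164,15],3.6],[[1,-164,15],3.6],[[1,-164,15],3.6]]'

```text
time: 4.35
tool_pos: [0.4322, -0.0919, 0.2031]
tool_rot: [-0.037, 0.991, -0.128, 0.003]
force: [-0.1, 0.7, -0.0]
opening: -0.0001
finger_force: 0.0
```

Run:
```python
from h import *
from scipy.spatial.transform import Rotation as R
c=ctrl.read_camera("side"); cv2.imwrite("pics/side3.png",cv2.resize(c["img"][110:260,260:440],None,fx=4,fy=4,interpolation=cv2.INTER_CUBIC))
s=ctrl.state();M=R.from_quat(s["tool_rot"],scalar_first=True).as_matrix();print(M.round(3),s["tool_pos"],s["force"],s["time"])
c=ctrl.read_camera("top")
a=atz(c,(321.9,191.7),.15);b=atz(c,(322.4,222.4),.15);print(a,b,(a+b)/2)
for t in((.481,.0535,.162),): print(M.T@(np.array(t)-s["tool_pos"])*1000)
```

```text
[[ 0.967 -0.254  0.015]
 [-0.254 -0.964  0.074]
 [-0.005 -0.075 -0.997]] [ 0.43217587 -0.09189123  0.20302787] [-0.11082332 -0.05925241 -0.30901773] 4.4
[0.50963397 0.04279634 0.15      ] [0.45967455 0.05991012 0.15      ] [0.48465426 0.05135323 0.15      ]
[  10.47626088 -149.52448678   52.32940679]
```

Run:
```python
from h import *
s=ctrl.state();print(np.round(s["joint_positions"],3),s["time"])
```

```text
[-0.258 -0.176 -0.134  1.618  0.075  3.141] 4.45
```

View pics/side3.png

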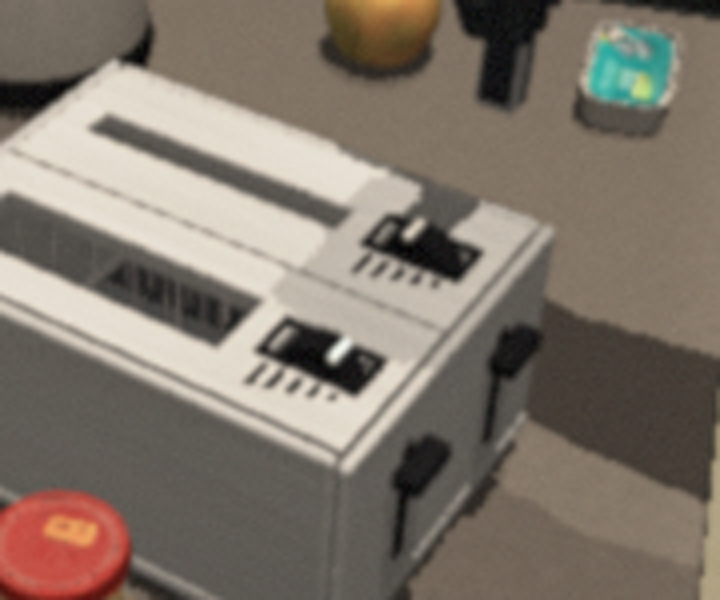

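The last joint has hit its range limit (3.141). I'll unwind it by a half turn, since that gives the same tip, and start with a small move to see how it behaves.

Emit:
play_rows --targets '[[[0,0,-5],-8],[[0,0,-5],-16],[[0,0,-5],-24],[[0,0,-5],-32],[[0,0,-5],-40],[[0,0,-5],-40]]'

```text
time: 5.05
tool_pos: [0.4321, -0.0923, 0.2081]
tool_rot: [-0.034, 0.975, 0.22, 0.015]
force: [-0.9, 0.1, -0.1]
opening: 0.0
finger_force: 0.0
```

Run:
```python
from h import *
from scipy.spatial.transform import Rotation as R
s=ctrl.state();M=R.from_quat(s["tool_rot"],scalar_first=True).as_matrix();print(M.round(3),s["tool_pos"],s["time"],np.round(s["joint_positions"],3),np.degrees(np.arctan2(M[1,0],M[0,0])))
```

```text
[[ 0.903  0.429  0.015]
 [ 0.427 -0.901  0.074]
 [ 0.045 -0.06  -0.997]] [ 0.43211673 -0.0922563   0.20806599] 5.05 [-0.259 -0.174 -0.123  1.627  0.075  2.44 ] 25.315492486411724
```

Emit:
play_rows --targets '[[[10,-12,0],-8.5],[[20,-23,3],-17],[[30,-35,6],-25.5],[[40,-46,9],-34],[[50,-58,12],-42.5],[[60,-69,15],-51],[[70,-81,20],-59.5],[[80,-92,25],-68],[[90,-104,30],-76.5],[[100,-114,34],-85],[[100,-114,34],-93.5],[[100,-114,34],-102],[[100,-114,34],-110],[[100,-114,34],-118.5],[[100,-114,34],-127],[[100,-114,34],-136.4],[[100,-114,34],-136.4],[[100,-114,34],-136.4],[[100,-114,34],-136.4]]'

```text
time: 6.95
tool_pos: [0.4743, 0.0556, 0.1855]
tool_rot: [0.001, 0.161, 0.986, 0.038]
force: [-0.1, -1.1, 0.7]
opening: -0.0001
finger_force: 0.0
```

```bash
cat > st.py <<'E'
from h import *
from scipy.spatial.transform import Rotation as R
s=ctrl.state();M=R.from_quat(s["tool_rot"],scalar_first=True).as_matrix();print(M.round(3),s["tool_pos"],s["time"],np.round(s["joint_positions"],3),np.degrees(np.arctan2(M[1,0],M[0,0])))
u=np.array([.949,-.314,0]);v=np.array([.314,.949,0])
d=s["tool_pos"]-np.array([.483,.053,.162]);print("rel crest u,v,z mm",np.round([d@u*1e3,d@v*1e3,d[2]*1e3],1),s["force"])
for n,w in(("u",u),("v",v),("down",np.array([0,0,-1.]))): print(n,(M.T@w).round(3))
E
cat > snap.py <<'E'
from h import *
import sys
a=[]
for n,(x,y,w,h) in(("side",(290,130,120,100)),("top",(270,150,120,100))):
    a.append(cv2.resize(ctrl.read_camera(n)["img"][y:y+h,x:x+w],(396,330),interpolation=cv2.INTER_CUBIC))
cv2.imwrite(f"pics/{sys.argv[1]}.png",np.hstack(a))
E
python3 st.py; python3 snap.py s4
```

```text
[[-0.948  0.318  0.015]
 [ 0.319  0.945  0.074]
 [ 0.01   0.074 -0.997]] [0.47428816 0.05560278 0.1855072 ] 6.95 [ 0.073 -0.12  -0.118  1.552  0.072  0.399] 161.42418485217542
rel crest u,v,z mm [-9.1 -0.3 23.5] [-0.07818465 -1.09858357  0.67426251]
u [-1.     0.005 -0.009]
v [0.005 0.997 0.075]
down [-0.01  -0.074  0.997]
```

View pics/s4.png

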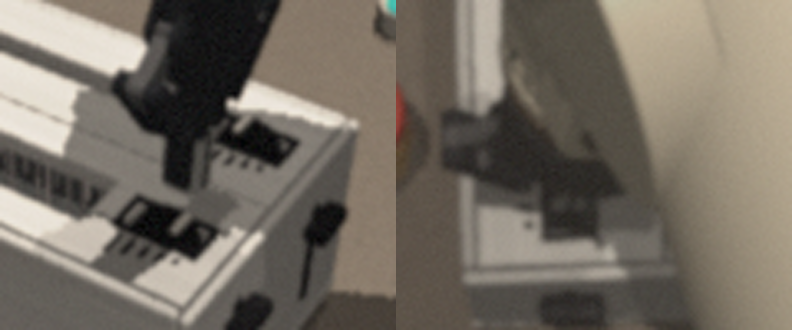

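The left half shows the closed fingertips above the wide wheel, with the wheel at about (165,225) and its bar at (180,215). I'll lower gently until they touch.

Emit:
play_rows --targets '[[[0,-0.7,10],0],[[0,-1.4,19],0],[[0,-1.5,20],0],[[0,-1.6,21],0],[[0,-1.6,22],0],[[0,-1.6,22],0]]'

```text
time: 7.65
tool_pos: [0.4742, 0.0557, 0.1635]
tool_rot: [0.001, 0.159, 0.987, 0.038]
force: [-0.2, -0.4, -0.2]
opening: -0.0002
finger_force: 0.0
```

```bash
python3 st.py|tail -4
```

```text
rel crest u,v,z mm [-9.2 -0.2  1.5] [-0.23234716 -0.36169039 -0.16040862]
u [-1.     0.001 -0.009]
v [0.    0.997 0.075]
down [-0.009 -0.075  0.997]
```

Emit:
play_rows --targets '[[[0,0,0.5],0],[[0,-0.1,1],0],[[0,-0.1,1.5],0],[[0,-0.1,1.5],0]]'

```text
time: 8.05
tool_pos: [0.4742, 0.0557, 0.1621]
tool_rot: [0.002, 0.159, 0.987, 0.038]
force: [-0.1, -0.6, 0.8]
opening: -0.0001
finger_force: 0.6
```

Emit:
play_rows --targets '[[[0,0,0.4],0],[[0,0,0.8],0],[[0,0,0.8],0]]'

```text
time: 8.35
tool_pos: [0.4743, 0.0558, 0.1617]
tool_rot: [0.002, 0.159, 0.987, 0.038]
force: [-1.9, -0.5, 5.7]
opening: -0.0002
finger_force: 2.8
```

Contact at 5.7 N. I'll roll it towards the slot.

Emit:
play_rows --targets '[[[-3,0,0.5],0],[[-6,0,0.5],0],[[-9,0,0.5],0],[[-12,0,0.5],0],[[-15,0,0.6],0],[[-18,0,0.7],0],[[-18,0,0.7],0]]'

```text
time: 9.05
tool_pos: [0.4921, 0.0501, 0.1616]
tool_rot: [0.003, 0.159, 0.987, 0.038]
force: [1.0, -0.4, 9.1]
opening: 0.0002
finger_force: 4.6
```

```bash
python3 st.py|sed -n 4p; python3 snap.py s5
```

```text
rel crest u,v,z mm [ 9.6  0.2 -0.4] [ 1.02352289 -0.38865323  9.06341406]
```

View pics/s5.png

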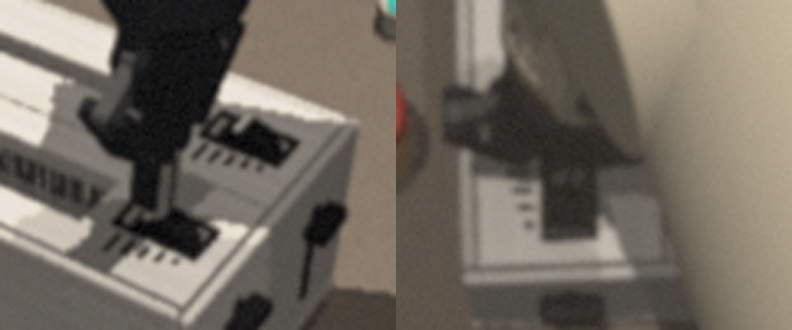

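The bar has rolled with the fingertip to about (150,213), so the stroke worked. I'll lift, go back and do a second stroke to the stop.

Emit:
play_rows --targets '[[[0,0,-8],0],[[9,0,-8],0],[[18,0,-8],0],[[18,0,-4],0],[[18,0,-1.5],0],[[18,0,-0.3],0],[[18,0,0.2],0],[[18,0,0.3],0],[[15,0,0.4],0],[[12,0,0.5],0],[[9,0,0.5],0],[[6,0,0.5],0],[[3,0,0.5],0],[[0,0,0.5],0],[[0,0,0.5],0]]'

```text
time: 10.65
tool_pos: [0.4914, 0.0506, 0.161]
tool_rot: [0.002, 0.159, 0.987, 0.038]
force: [-5.0, 2.3, 13.2]
opening: 0.0002
finger_force: 6.4
```

```bash
python3 st.py|sed -n 4p
```

```text
rel crest u,v,z mm [ 8.8  0.4 -1. ] [-5.00482504  2.26084092 13.17008039]
```

The horizontal drag of 5.5 N suggests it is slipping against the stop. I'll lift straight up and look.

Emit:
play_rows --targets '[[[0,0,-10],0],[[0,0,-30],0],[[0,0,-60],0],[[20,-40,-70],0],[[40,-80,-70],0],[[60,-120,-70],0],[[70,-160,-70],0],[[80,-200,-70],0],[[80,-240,-70],0],[[80,-240,-70],0],[[80,-240,-70],0],[[80,-240,-70],0]]'

```text
time: 11.85
tool_pos: [0.3392, -0.1565, 0.2125]
tool_rot: [0.001, 0.159, 0.987, 0.038]
force: [0.0, -0.6, -0.3]
opening: -0.0
finger_force: 0.0
```

```bash
python3 st.py|sed -n 4p; python3 snap.py s6
```

```text
rel crest u,v,z mm [ -70.7 -243.9   50.5] [ 0.02108845 -0.63213233 -0.2534666 ]
```

View pics/s6.png

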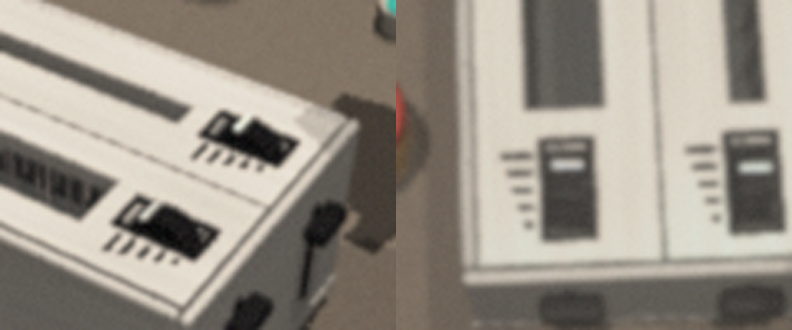

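The bar of the wide wheel is now at crop (568,165), on the slot's side beside the top scale mark. The narrow wheel's bar is unchanged. One numeric check, then I'll hand in.

Run:
```python
from h import *
c=ctrl.read_camera("top"); u=np.array([.949,-.314,0])
g=c["img"][185:230,319:326].mean((1,2)); i=np.arange(185,230)
w=(i>194)&(i<206); k=np.clip(g-g[w].min()-40,0,None)*w; r=(k*i).sum()/k.sum(); print("bar row",r)
m=(atz(c,(322,191.7),.15)+atz(c,(322,222.4),.15))/2
K=np.array(c["intrinsics"]);Ti=np.linalg.inv(np.array(c["T"]))
for a in(.9,1.0,1.1,1.2):
    p=m+20e-3*np.sin(a-.6)*u; p[2]=.142+.02*np.cos(a-.6)
    q=K@(Ti@np.r_[p,1])[:3]; print(a,q[:2]/q[2])
```

```text
bar row 199.20259179265656
0.9 [321.94200381 201.80723037]
1.0 [321.91010426 200.81371118]
1.1 [321.87895954 199.89708685]
1.2 [321.84889382 199.06663174]
```

The bar row of 199.2 matches the prediction for the stop (199.07).

```bash
python3 -c "
from bench import ctrl
print(ctrl.close_job())"
```

```text
the job is handed in; nothing more can be done
None
```

The wide slot's thumbwheel is rolled to its darkest stop (its white bar images within 0.2 pixel of where the stop should put it), the narrow slot's wheel looks unchanged, and the job was handed in about 12 s into the 40 s limit with the arm clear of the toaster.

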